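Put the receipt printer back into service after a roll change

TASK

The paper roll in the receipt printer on the shop counter has just been changed. Push the open cover down until it snaps fully shut, then switch the printer on by pressing down the raised end of its rocker switch, and only then press the round feed button all the way down and let it come up again. Do not lift the printer or shove it out of its place, do not swing the cover further open, and leave the things standing around it alone.

Things in the scene. Friction and masses are not known exactly. Their poses are not given: they have to be found in the camera images.
- printer: Receipt printer, light grey, loose on rubber feet, about 2 kg, 195 deep (its x) x 145 wide (y) x 142 mm high when shut. Origin: centre of its underside, on the counter. +x runs from its front (towards the robot) to its rear, +y to its left seen from the robot, +z up. Its front 53 mm are a flat deck 134 mm high: rocker at the left, feed button at the right; the cover is behind it.
- cover_front (a point): Middle of the front edge of the cover, on its outer (upper) face; moves with it. The cover is a flat plate 112 mm wide, 8 mm thick, front edge 116 mm from the hinge axis, outer face 8 mm above the axis when shut and level. A shaft under the edge meets a sprung latch bar some 10 mm before the edge is fully down: 5 to 12 N down on the edge snaps it past the bar to its stop, where it stays.
- cover_hinge (a point): Middle of the cover's hinge axis, at the rear of the printer (75 mm behind its origin, 134 mm above the counter); the axis lies along the printer's y.
- cover (a joint): Angle of the cover in rad: 0 = level, shut and latched; about 0.1 = resting on the latch bar, not latched; grows as the front edge rises. Starts between 0.5 and 0.95. The hinge is stiff: the cover stays where it is left; about 2 N on its front edge moves it.
- power_raised_end (a point): Upper face of the black rocker (32 mm long along printer x, 22 wide), 14 mm from its pivot towards the front; moves with it. Its halves form a V: off, the rear half is level and the front half slopes up to 6 mm at its end; on, the front half is level, 1 mm above its 40 x 30 mm bezel, 3 mm above the deck. Press at or just past the front end; pressing both halves at once blocks it.
- power (a joint): Angle of the rocker in rad: 0 = off, 0.40 = on (front end down). It snaps over past 0.20 and stays; about 5 N on the raised end.
- feed_top (a point): Centre of the top of the feed button, a round grey button 20 mm in diameter that stands 6 mm above the deck; moves with it.
- feed (a joint): Travel of the feed button in m: 0 = up, 0.004 = fully down (about 3.5 N); springs back when released.
- feed_base (a point): Fixed point of the printer's deck under the feed button, 134 mm above the counter.
- spare_roll_mid (a point): Bystander: spare paper roll standing upright, 72 mm diameter, 80 mm high; point at its centre.
- paint_jar_mid (a point): Bystander: small paint jar, 46 mm diameter, 68 mm high; point at its centre.
- dye_bottle_mid (a point): Bystander: small dye bottle, 38 mm diameter, 85 mm high; point at its centre.
- stapler_mid (a point): Bystander: black stapler lying on the counter, 145 x 36 x 40 mm; point at its centre.

How it is judged:
By the outcome, as a careful person would: the job done as asked, in the order asked, and still so for the second after the job is handed in, with the robot touching nothing.
It also fails if it takes over 42 s, if anything falls off the work surface, if the arm or the gripper's body presses on something with over 40 N, if the wrist force passes 120 N, or if a joint passes its speed limit or range.

ROBOT

A 6-joint arm with a two-finger parallel gripper is mounted at the origin on the work surface. World frame = base frame: x ahead of the robot, y to its left, z up, the work surface at z = 0. Lengths are in m, angles in rad, forces in N, time in s.
With the tool pointing down it reaches from about 0.35 to 0.775 m from the base axis. Payload 7.3 kg.
Tool frame: the origin (TCP) lies midway between the tips of the shut fingers; the grasp point (between the pads) lies 19 mm behind it; z points along the fingers, y is the direction in which the jaws open and shut (so a half turn about z gives the same grasp; the last joint's range is limited). The gripper opens to 92 mm and grips with 3 to 60 N. Pads are 19 mm wide; open, the fingers measure 130 mm over their backs; the gripper's body (75 mm by 190 mm) begins 47 mm behind the grasp point.
Start: joints at [1.115, 0.342, 1.524, -0, 1.275, -0.146], TCP at [0.16, 0.5, 0.227] pointing down, gripper open.
Joint ranges: [-2.53, 2.53], [-0.77, 2.02], [0.04, 2.7], [-1, 4.14], [0.28, 2.66], [-3.11, 3.11]. Speed limits (rad/s): [2.57, 2.57, 3.14, 3.14, 3.14, 3.14].

INTERFACE

Orientations are given as [roll, pitch, yaw] about the fixed x, y, z axes, in that order (R = Rz(yaw) Ry(pitch) Rx(roll)).
In Python, from cell import robot gives the robot as it stands.
- The arm moves only by the tool step_arm, never from a script. Its argument "moves" is a list that holds one entry, the list of rows, each a list of 4 numbers: the shift along the tool's x, y, z in m, then the turn about the tool's z in rad. In form: [[[dx, dy, dz, roll], ...]]. A call has 1 to 8 rows; each row shifts and turns the commanded pose from where the row before left it, along the tool's axes as they then stand; what a row does not reach is not made up. A row lasts 1/12 s, in which the tool goes at most 41.7 mm and 7.16 degrees, less where a joint would pass 70% of its speed; a pose out of reach is approached as far as the arm can. A call with a gripper value outside its range is refused whole. "hand" is the opening, from 0 (shut) to 1 (fully open), set as the call begins (left out, the last holds). The fingers move at their own pace and stop on an object; "force" is the grip in N (left out, the last holds). Time passes only in rows, so rows that do not move let the fingers close. It gives the time, the measured TCP pose, the force and the opening at its end, in the units of the state.
- robot.observe(): the state, without advancing time (a new reading comes with each control period).
- robot.read_camera(name): name is "scene" or "top" or "wrist"; returns a dict with "frame" (420x560x3 uint8, red, green, blue), "fovy" (degrees; the focal length in pixels is half the picture's height over the tangent of half this angle, whatever the lens; pixels are square), "cx", "cy" (the principal point, pixels), "R" (3x3) and "t" (3): a world point X has camera coordinates R X + t. Camera axes: x right, y down, z forward; pixel columns grow to the right and rows downward; lengths in m; the calibration is good to about 2 mm. A picture is of the moment at which its call begins. There is no depth.
- robot.hand_in(): hands the job in, once; it reports no verdict.
The state is a dict: "time": time; "qpos": joint angles; "qvel": joint speeds; "joint_efforts": joint torques, N m; "tool_pos": TCP position; "tool_rot": TCP orientation; "contact_force": force on the tool from outside, world axes, zero at the start; "torque": the same for the moment, N m; "opening": finger opening in m.
Only numpy, scipy, OpenCV 4.12 (cv2) and the standard library are available. Lean on these libraries where they do the work, as an engineer would, in place of code of your own. Each camera call takes 0.05 s, during which the arm holds its last target.

## Working session

There is one attempt and no reset: what is moved stays moved. The work goes in short steps, Python scripts to look and compute and a tool call to move; the robot and the scene stay as the last step left them, time stands still between calls to the robot, and variables do not carry over. Pictures are saved under pics/ and viewed, and the job is handed in when it is done.

Besides the shell and the picture viewer there is one more tool, called after "Request:" as name(argument=value, ...) on one line, values as JSON. step_arm: Moves the arm, as the interface text tells. Its arguments: {"type":"object","properties":{"moves":{"type":"array","items":{"type":"array","items":{"type":"array","items":{"type":"number"}}}},"hand":{"type":"number"},"force":{"type":"number"}},"required":["moves"]}

```bash
mkdir -p pics; ls
python3 - <<'E'
from cell import robot
import cv2
s=robot.observe();print(s)
for n in("scene","top","wrist"):
    d=robot.read_camera(n);cv2.imwrite(f"pics/{n}0.png",d["frame"][:,:,::-1]);print(n,d["fovy"],d["cx"],d["cy"],d["R"],d["t"])
E
```

```text
pics
{'time': 0.0, 'qpos': array([ 1.11500172e+00,  3.42724658e-01,  1.52495998e+00, -8.84011198e-06,
        1.27539870e+00, -1.45995428e-01]), 'qvel': array([-7.60615090e-04,  9.49949254e-04, -3.54311540e-04,  1.78483294e-04,
        2.57155350e-05, -1.55282520e-03]), 'joint_efforts': array([ 1.91674453e-04, -4.31238377e+01, -2.44217777e+01,  7.17640459e-02,
        5.60030504e-02, -1.17391501e-04]), 'tool_pos': array([0.15986486, 0.49966796, 0.22606386]), 'tool_rot': array([-3.14011659e+00, -2.08498350e-04,  2.83179590e+00]), 'contact_force': array([ 0.39699581, -0.18727984, -0.33124608]), 'torque': array([-0.00819281,  0.01924062, -0.01046085]), 'opening': 0.09161834756336878}
scene 47.617727810643885 277.7429128583156 208.2955476726282 [[ 0.2525567   0.96755071  0.00779302]
 [ 0.58314136 -0.14577862 -0.7991838 ]
 [-0.7721148   0.20638365 -0.60103621]] [-0.25826397 -0.23462802  1.61056435]
top 43.658587937890225 281.3682937859676 211.56100359884883 [[ 0.03169519 -0.99949219  0.00328429]
 [-0.97920442 -0.03171029 -0.20038256]
 [ 0.20038495  0.00313517 -0.97971222]] [0.07375829 0.60695316 1.08797716]
wrist 59.541346154393885 282.50497189659364 212.85660502065596 [[ 0.30428338  0.95258022 -0.00159546]
 [ 0.91216106 -0.29088872  0.288697  ]
 [ 0.27454295 -0.08930102 -0.95741918]] [-0.52289776 -0.03566513  0.39127978]
```

View pics/scene0.png

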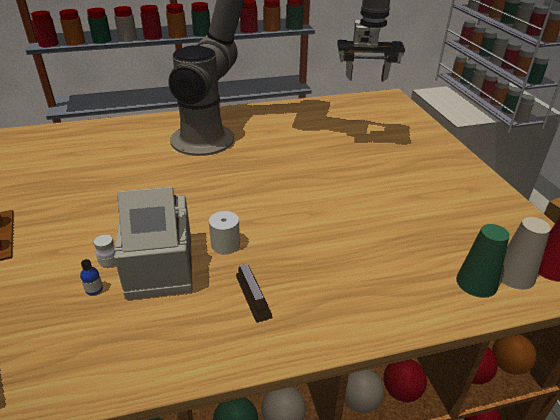

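View pics/top0.png

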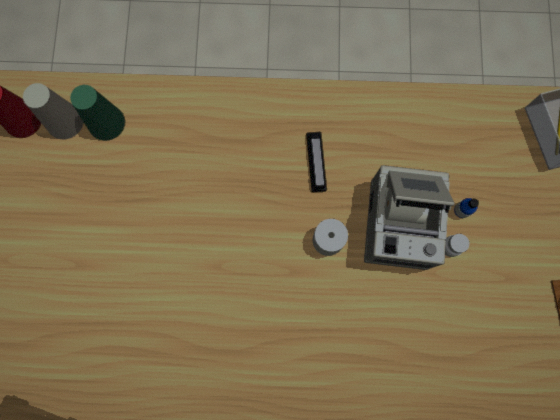

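View pics/wrist0.png

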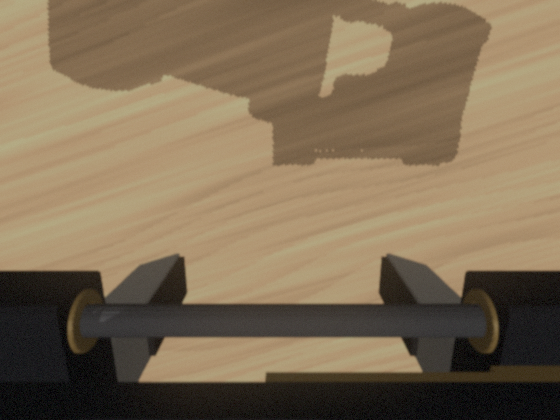

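The scene and top views show the printer at about top (408,217), with the rocker near (391,246), the feed button near (430,250), and the cover open with its front edge near row 205. The wrist view shows only bare counter. I'll zoom in on the printer next.

Run:
```python
import cv2
a=cv2.imread("pics/top0.png")[155:280,355:490];cv2.imwrite("pics/topz.png",cv2.resize(a,None,fx=4.4,fy=4.4,interpolation=cv2.INTER_CUBIC))
a=cv2.imread("pics/scene0.png")[175:305,75:245];cv2.imwrite("pics/scenez.png",cv2.resize(a,None,fx=4.4,fy=4.4,interpolation=cv2.INTER_CUBIC))
```

```text
(no output)
```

View pics/topz.png

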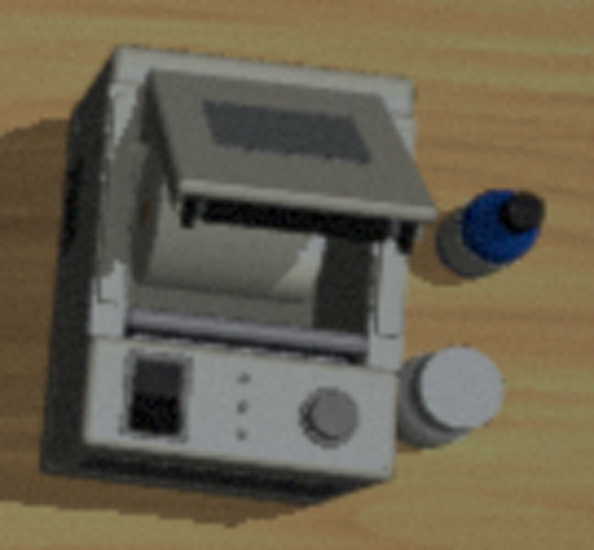

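View pics/scenez.png

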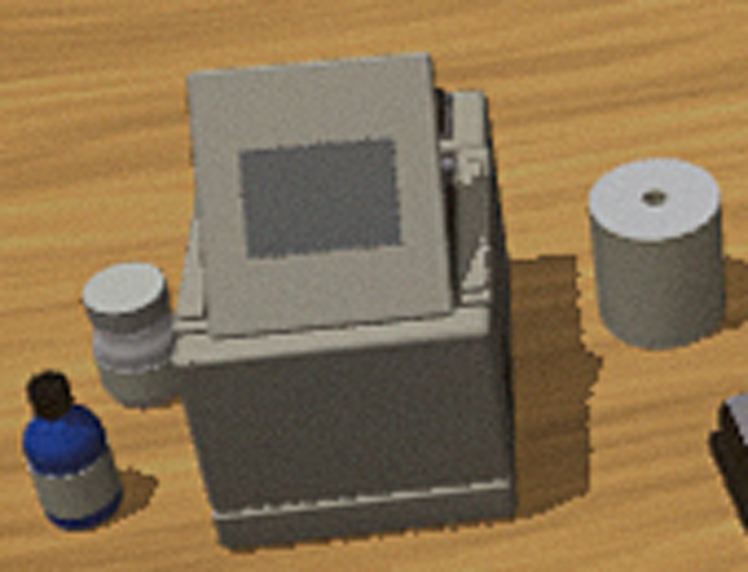

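The zoomed top view shows the deck corners at about (85,443), (395,480), (93,338) and (397,372). The rocker centre is near (157,395), the feed button top near (330,416), and the cover's front corners at (180,188) and (436,212). In the scene zoom the cover's front corners are at (190,75) and (432,55).

```bash
cat > h.py <<'E'
import numpy as np
def ray(d,u,v):
    f=210/np.tan(np.radians(d["fovy"])/2);R=np.array(d["R"]);t=np.array(d["t"])
    return -R.T@t, R.T@np.array([(u-d["cx"])/f,(v-d["cy"])/f,1.])
def plane(d,u,v,z):
    c,r=ray(d,u,v);return c+r*(z-c[2])/r[2]
def proj(d,X):
    f=210/np.tan(np.radians(d["fovy"])/2);p=np.array(d["R"])@X+d["t"];return np.array([p[0]/p[2]*f+d["cx"],p[1]/p[2]*f+d["cy"]])
def tri(a,b):
    (c1,r1),(c2,r2)=a,b
    r1=r1/np.linalg.norm(r1);r2=r2/np.linalg.norm(r2)
    k=np.linalg.lstsq(np.c_[r1,-r2],c2-c1,rcond=None)[0]
    p,q=c1+k[0]*r1,c2+k[1]*r2
    return (p+q)/2,np.linalg.norm(p-q)
E
python3 - <<'E'
from cell import robot
from h import *
np.set_printoptions(precision=4,suppress=True)
T=robot.read_camera("top");S=robot.read_camera("scene")
tz=lambda x,y:(355+(x+.5)/4.4-.5,155+(y+.5)/4.4-.5)
sz=lambda x,y:(75+(x+.5)/4.4-.5,175+(y+.5)/4.4-.5)
P={k:plane(T,*tz(x,y),z) for k,x,y,z in [("FL",85,443,.134),("FR",395,480,.134),("RL",115,50,.142),("RR",412,78,.142),("rock",157,395,.137),("feed",330,416,.140)]}
for k in P:print(k,P[k])
n=lambda a,b:np.linalg.norm((P[a]-P[b])[:2])
print("w",n("FL","FR"),n("RL","RR"),"d",n("FL","RL"),n("FR","RR"))
w=P["FL"]-P["FR"];print("yaw",np.degrees(np.arctan2(-w[0],w[1])))
w=P["RL"]-P["FL"];print(np.degrees(np.arctan2(w[1],w[0])))
w=P["RR"]-P["FR"];print(np.degrees(np.arctan2(w[1],w[0])))
w=P["rock"]-P["feed"];print(np.degrees(np.arctan2(-w[0],w[1])),w)
L=tri(ray(T,*tz(180,188)),ray(S,*sz(432,55)));R=tri(ray(T,*tz(436,212)),ray(S,*sz(190,75)))
print("cover",L,R,np.linalg.norm(L[0]-R[0]))
# bystanders
for k,x,y,z in [("jar",460,388,.068),("bottle",522,213,.085)]:print(k,plane(T,*tz(x,y),z))
print("roll",plane(T,331,235,.08),"stapler",plane(T,317,162,.04))
E
```

```text
FL [ 0.5054 -0.0966  0.134 ]
FR [ 0.493  -0.2383  0.134 ]
RL [ 0.6909 -0.11    0.142 ]
RR [ 0.6817 -0.2496  0.142 ]
rock [ 0.5283 -0.1292  0.137 ]
feed [ 0.5207 -0.2076  0.14  ]
w 0.14223750856083517 0.1398849479147931 d 0.18590401777692334 0.18906970871011058
yaw -5.0168590943405835
-4.136168059412297
-3.427312042556326
-5.523065009246552 [ 0.0076  0.0784 -0.003 ]
cover (array([ 0.6053, -0.1194,  0.2249]), np.float64(0.0044660207356839255)) (array([ 0.5977, -0.2284,  0.2268]), np.float64(0.0038362323976461506)) 0.10930078432603732
jar [ 0.5466 -0.292   0.068 ]
bottle [ 0.6316 -0.3198  0.085 ]
roll [ 0.5528 -0.0145  0.08  ] stapler [0.7265 0.0157 0.04  ]
```

The numbers are consistent: printer yaw is about -0.08 rad, the deck is about 142 mm wide, and the cover edge is at radius 116 mm, so the angle is about 0.87 rad. I'll shut the fingers, rise, turn by -0.23 and go over the cover edge.

Request:
step_arm(moves=[[[0, 0, -0.04, -0.115], [0, 0, -0.03, -0.115], [-0.022, -0.028, 0, 0], [-0.022, -0.028, 0, 0], [-0.022, -0.028, 0, 0], [-0.022, -0.028, 0, 0], [-0.022, -0.028, 0, 0], [-0.022, -0.028, 0, 0]]], hand=0, force=20)

```text
time: 0.92
tool_pos: [0.2786, 0.3205, 0.2967]
tool_rot: [3.141, 0.0, 3.062]
contact_force: [1.1, 0.7, 0.0]
opening: 0.043
```

Request:
step_arm(moves=[[[-0.022, -0.028, 0, 0], [-0.022, -0.028, 0, 0], [-0.022, -0.028, 0, 0], [-0.022, -0.028, 0, 0], [-0.022, -0.028, 0, 0], [-0.022, -0.028, 0, 0], [-0.022, -0.028, 0, 0], [-0.022, -0.028, 0, 0]]])

```text
time: 1.58
tool_pos: [0.4364, 0.083, 0.2968]
tool_rot: [3.141, 0.0, 3.062]
contact_force: [-0.4, 0.5, 1.0]
opening: 0.0005
```

Request:
step_arm(moves=[[[-0.022, -0.028, 0, 0], [-0.022, -0.028, 0, 0], [-0.022, -0.028, 0, 0], [-0.022, -0.028, 0, 0], [-0.022, -0.028, 0, 0], [-0.022, -0.028, 0, 0], [0, 0, 0, 0], [0, 0, 0, 0]]])

```text
time: 2.25
tool_pos: [0.5542, -0.0947, 0.2956]
tool_rot: [3.141, -0.002, 3.059]
contact_force: [-0.4, -0.5, 0.2]
opening: 0.0005
```

Request:
step_arm(moves=[[[-0.014, -0.019, 0, 0], [-0.014, -0.019, 0, 0], [-0.014, -0.019, 0, 0], [-0.013, -0.019, 0, 0], [0, 0, 0, 0], [0, 0, 0, 0]]])

```text
time: 2.75
tool_pos: [0.6025, -0.1729, 0.2963]
tool_rot: [3.141, -0.001, 3.062]
contact_force: [0.7, 1.0, -0.3]
opening: 0.0003
```

Run:
```python
from cell import robot
import cv2
print(robot.observe()["tool_pos"])
for n in("scene","top","wrist"):
    a=robot.read_camera(n)["frame"][:,:,::-1]
    if n=="top":a=cv2.resize(a[155:280,355:490],None,fx=4.4,fy=4.4,interpolation=2)
    if n=="scene":a=cv2.resize(a[130:305,75:245],None,fx=3.4,fy=3.4,interpolation=2)
    cv2.imwrite(f"pics/{n}1.png",a)
```

```text
[ 0.6025034  -0.17285086  0.29625458]
```

View pics/wrist1.png

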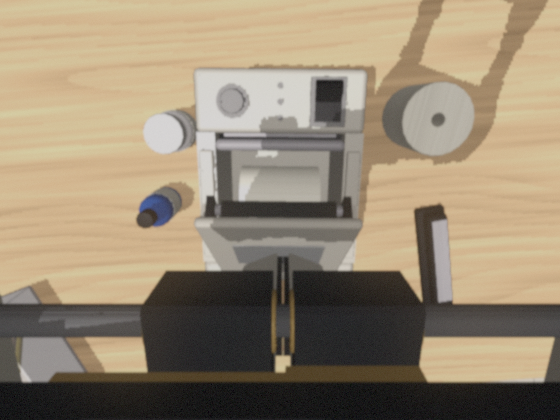

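View pics/scene1.png

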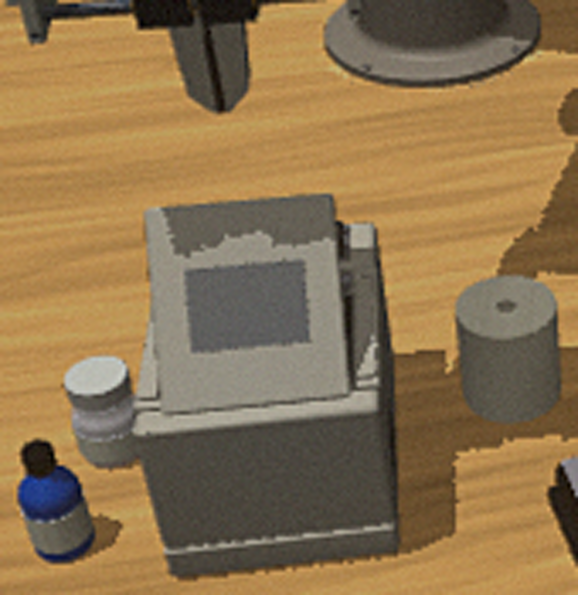

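In the wrist view the deck corners are at (195,70), (366,68), (196,131) and (363,131). The rocker is at (329,100), the feed button at (232,99), and the cover's front edge runs from (197,224) to (361,221). The scene view shows the closed tip above the cover. I'll cross-check these against the top view.

Run:
```python
from cell import robot
from h import *
np.set_printoptions(precision=4,suppress=True)
W=robot.read_camera("wrist");T=robot.read_camera("top");S=robot.read_camera("scene")
for k,u,v,z in [("FL",366,69,.134),("FR",195,70,.134),("DL",363,131,.134),("DR",196,131,.134),("rock",329,100,.137),("feed",232,99,.14)]:print(k,plane(W,u,v,z))
print("tip px",proj(W,robot.observe()["tool_pos"]), proj(S,robot.observe()["tool_pos"]))
tz=lambda x,y:(355+(x+.5)/4.4-.5,155+(y+.5)/4.4-.5)
print(tri(ray(W,361,221),ray(T,*tz(180,188))),tri(ray(W,197,224),ray(T,*tz(436,212))))
for z in(.215,.22,.225,.23):print(plane(W,361,221,z),plane(W,197,224,z))
```

```text
FL [ 0.5026 -0.0968  0.134 ]
FR [ 0.4925 -0.2362  0.134 ]
DL [ 0.5521 -0.1     0.134 ]
DR [ 0.5409 -0.2425  0.134 ]
rock [ 0.5244 -0.1283  0.137 ]
feed [ 0.5174 -0.2079  0.14  ]
tip px [283.9076 277.506 ] [139.4663 159.37  ]
(array([ 0.6037, -0.1213,  0.2246]), np.float64(0.003125888657345905)) (array([ 0.5992, -0.2326,  0.2166]), np.float64(0.002828531717859747))
[ 0.6053 -0.1191  0.215 ] [ 0.5987 -0.2318  0.215 ]
[ 0.6036 -0.1201  0.22  ] [ 0.5971 -0.2305  0.22  ]
[ 0.6019 -0.1211  0.225 ] [ 0.5956 -0.2291  0.225 ]
[ 0.6002 -0.1221  0.23  ] [ 0.594  -0.2278  0.23  ]
```

Request:
step_arm(moves=[[[0, 0, 0.02, 0], [0, 0, 0.02, 0], [0, 0, 0.02, 0], [0, 0, 0.008, 0], [0.003, 0, 0.005, 0], [0.003, 0, 0.005, 0], [0, 0, 0, 0]]])

```text
time: 3.63
tool_pos: [0.596, -0.1725, 0.2191]
tool_rot: [3.142, -0.001, 3.062]
contact_force: [-0.7, -0.2, 2.1]
opening: 0.0003
```

Request:
step_arm(moves=[[[0.005, 0, 0.005, 0], [0.004, 0, 0.005, 0], [0.003, 0, 0.005, 0], [0.003, 0, 0.005, 0], [0.003, 0, 0.005, 0], [0.003, 0, 0.005, 0], [0, 0, 0, 0]]])

```text
time: 4.22
tool_pos: [0.5749, -0.171, 0.1872]
tool_rot: [3.141, -0.002, 3.062]
contact_force: [1.0, -0.2, -0.2]
opening: 0.0007
```

Run:
```python
from cell import robot
import cv2
s=robot.observe();print(s["tool_pos"],s["contact_force"])
for n in("scene","wrist"):
    a=robot.read_camera(n)["frame"][:,:,::-1]
    if n=="scene":a=cv2.resize(a[130:305,75:245],None,fx=3.4,fy=3.4,interpolation=2)
    cv2.imwrite(f"pics/{n}2.png",a)
```

```text
[ 0.57494684 -0.17101291  0.18723782] [ 0.96430769 -0.18255951 -0.19623863]
```

View pics/wrist2.png

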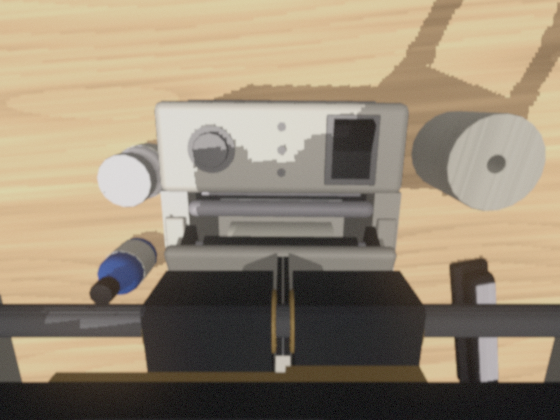

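View pics/scene2.png

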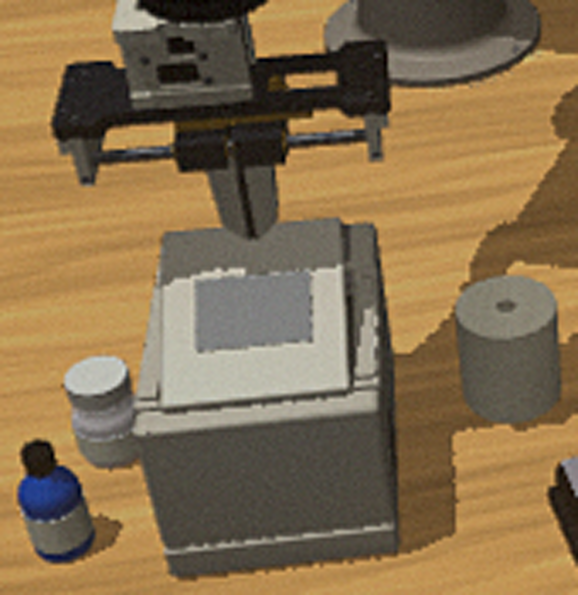

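The cover is following: its edge is at wrist rows 248–262, just ahead of the tip centre at 277, and nothing else has moved. I'll continue down to the latch.

Request:
step_arm(moves=[[[0.003, 0, 0.006, 0], [0.003, 0, 0.006, 0], [0.002, 0, 0.006, 0], [0.002, 0, 0.006, 0], [0.001, 0, 0.005, 0], [0.001, 0, 0.004, 0], [0, 0, 0, 0]]])

```text
time: 4.9
tool_pos: [0.5632, -0.1701, 0.1545]
tool_rot: [3.141, -0.002, 3.062]
contact_force: [0.3, -0.2, -0.5]
opening: -0.0
```

Request:
step_arm(moves=[[[0, 0, 0.003, 0], [0, 0, 0.003, 0], [0, 0, 0.003, 0], [0, 0, 0, 0], [0, 0, 0, 0]]])

```text
time: 5.32
tool_pos: [0.5641, -0.1703, 0.1466]
tool_rot: [3.141, 0.0, 3.062]
contact_force: [0.1, 0.0, -0.3]
opening: 0.0004
```

Request:
step_arm(moves=[[[0, 0, 0.002, 0], [0, 0, 0.002, 0], [0, 0, 0, 0], [0, 0, 0, 0]]])

```text
time: 5.65
tool_pos: [0.5639, -0.1702, 0.1425]
tool_rot: [3.141, -0.0, 3.062]
contact_force: [0.2, 0.7, -0.9]
opening: 0.0001
```

Request:
step_arm(moves=[[[0, 0, 0.002, 0], [0, 0, 0.001, 0], [0, 0, 0, 0], [0, 0, 0, 0]]])

```text
time: 5.98
tool_pos: [0.5641, -0.1703, 0.1418]
tool_rot: [-3.141, 0.002, 3.062]
contact_force: [-4.3, 1.5, 13.2]
opening: 0.0007
```

Run:
```python
from cell import robot
import cv2
s=robot.observe();print(s["tool_pos"],s["contact_force"])
for n in("scene","wrist"):
    a=robot.read_camera(n)["frame"][:,:,::-1]
    if n=="scene":a=cv2.resize(a[130:305,75:245],None,fx=3.4,fy=3.4,interpolation=2)
    cv2.imwrite(f"pics/{n}3.png",a)
```

```text
[ 0.56410898 -0.17033772  0.14181541] [-4.34390878  1.4565844  13.18709584]
```

View pics/wrist3.png

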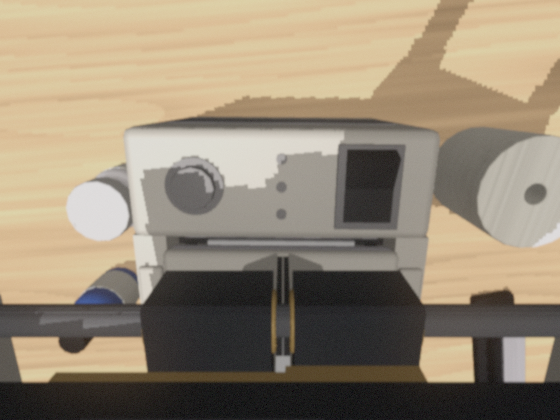

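View pics/scene3.png

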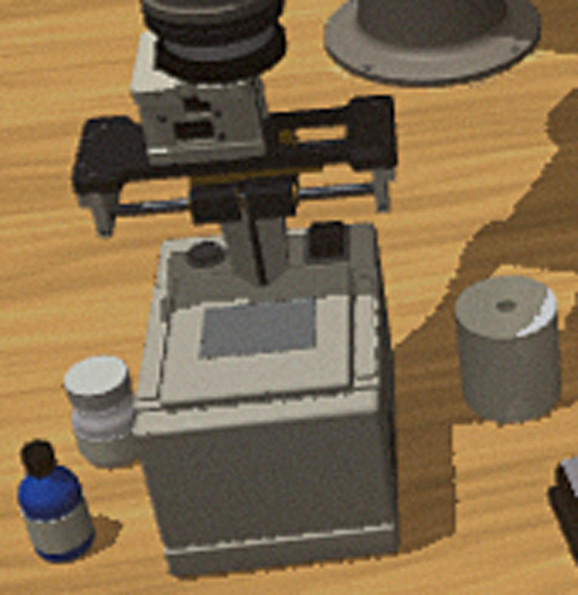

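Contact is at z = 141.8 mm, the shut height, with 13 N; resting on the bar would read about 152 mm. I'll press slightly more, then lift and check.

Request:
step_arm(moves=[[[0, 0, 0.0015, 0], [0, 0, 0, 0], [0, 0, 0, 0]]])

```text
time: 6.33
tool_pos: [0.5641, -0.1704, 0.1415]
tool_rot: [-3.141, 0.003, 3.062]
contact_force: [-7.4, 2.1, 20.7]
opening: 0.0004
```

Request:
step_arm(moves=[[[0, 0, -0.01, 0], [0, 0, -0.025, 0], [0, 0, -0.025, 0], [0, 0, -0.025, 0], [0.0, 0, -0.025, 0], [0, 0, 0, 0], [0, 0, 0, 0]]])

```text
time: 6.92
tool_pos: [0.5645, -0.1705, 0.2496]
tool_rot: [-3.141, 0.003, 3.062]
contact_force: [0.2, 0.2, -0.2]
opening: 0.0005
```

Run:
```python
from cell import robot
import cv2
s=robot.observe();print(s["tool_pos"],s["contact_force"])
for n in("scene","top","wrist"):
    a=robot.read_camera(n)["frame"][:,:,::-1]
    if n=="top":a=cv2.resize(a[155:280,355:490],None,fx=4.4,fy=4.4,interpolation=2)
    if n=="scene":a=cv2.resize(a[175:305,75:245],None,fx=4.4,fy=4.4,interpolation=2)
    cv2.imwrite(f"pics/{n}4.png",a)
```

```text
[ 0.56450658 -0.17053403  0.24958974] [ 0.20396808  0.24510337 -0.19428612]
```

View pics/wrist4.png

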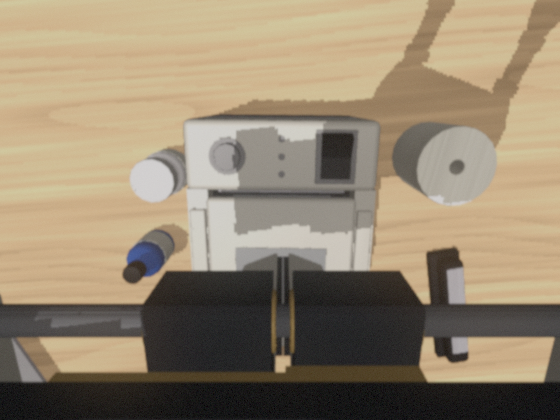

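View pics/scene4.png

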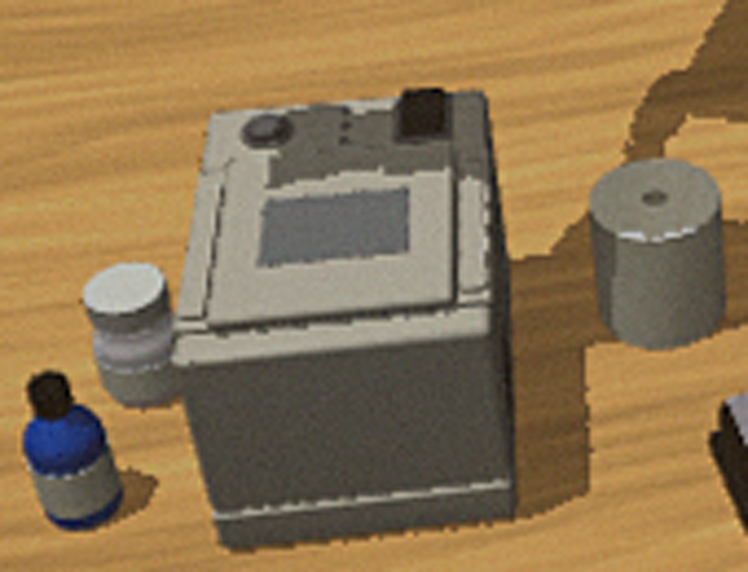

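View pics/top4.png

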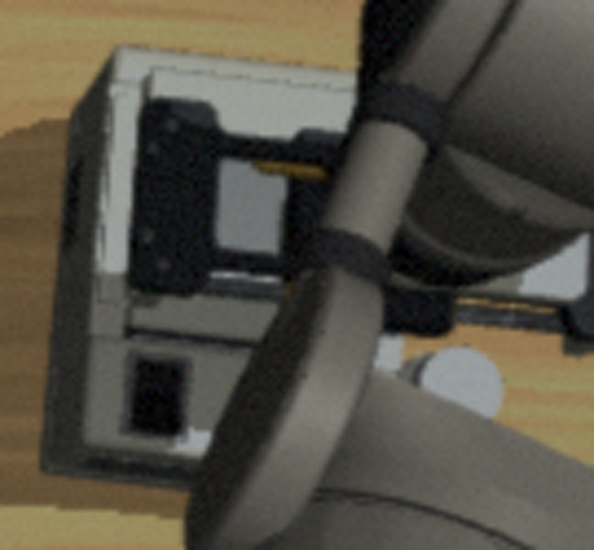

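The cover now lies flush and level between its rails, and the printer corners have not moved. The bezel is at wrist (315–357, 130–185) and at top zoom (125–188, 352–438). The feed button is at wrist (227,155). Now I'll compute the rocker and feed targets.

Run:
```python
from cell import robot
from h import *
np.set_printoptions(precision=4,suppress=True)
W=robot.read_camera("wrist");T=robot.read_camera("top");tp=robot.observe()["tool_pos"]
tz=lambda x,y:(355+(x+.5)/4.4-.5,155+(y+.5)/4.4-.5)
u=np.array([.9968,-.08]);v=np.array([.08,.9968])
for k,p in [("Wb",plane(W,336,157.5,.136)),("Tb",plane(T,*tz(156.5,395),.136)),("Wfeed",plane(W,227,155,.140)),("Tfeed",plane(T,*tz(330,416),.140)),
  ("WFL",plane(W,378,122,.134)),("WFR",plane(W,185,122,.134)),("WcovFm",plane(W,281,195,.142))]:
    d=p[:2]-tp[:2];print(k,p,"toolxy",-d@u,d@v)
for q in[(315,130),(357,130),(315,185),(357,185)]:print(plane(W,*q,.136))
```

```text
Wb [ 0.5256 -0.1288  0.136 ] toolxy 0.040982672569849554 0.038101426462705895
Tb [ 0.5284 -0.1292  0.136 ] toolxy 0.03814143708083915 0.038002323440150004
Wfeed [ 0.517  -0.2075  0.14  ] toolxy 0.04328226222842472 -0.040950464829699766
Tfeed [ 0.5207 -0.2076  0.14  ] toolxy 0.039563064315106033 -0.04076388365377784
WFL [ 0.5028 -0.0976  0.134 ] toolxy 0.066149292259235 0.0674335601411252
WFR [ 0.4919 -0.2355  0.134 ] toolxy 0.06603128529627307 -0.07095966163469247
WcovFm [ 0.549  -0.1711  0.142 ] toolxy 0.014211844584851044 -0.0021199847955430395
[ 0.5047 -0.1431  0.136 ]
[ 0.5071 -0.1131  0.136 ]
[ 0.5449 -0.1453  0.136 ]
[ 0.5474 -0.114   0.136 ]
```

Request:
step_arm(moves=[[[0.018, 0.013, 0, 0], [0.018, 0.013, 0, 0], [0.019, 0.012, 0, 0], [0, 0, 0.025, 0], [0, 0, 0.03, 0], [0, 0, 0.03, 0], [0, 0, 0.01, 0], [0, 0, 0, 0]]])

```text
time: 7.83
tool_pos: [0.5103, -0.1273, 0.1503]
tool_rot: [3.139, -0.006, 3.062]
contact_force: [-0.7, 0.3, -0.6]
opening: 0.0002
```

Run:
```python
from cell import robot
import cv2
s=robot.observe();print(s["tool_pos"],s["contact_force"])
for n in("scene","wrist"):
    a=robot.read_camera(n)["frame"][:,:,::-1]
    if n=="scene":a=cv2.resize(a[130:260,75:245],None,fx=4.4,fy=4.4,interpolation=2)
    cv2.imwrite(f"pics/{n}5.png",a)
```

```text
[ 0.51031264 -0.12733575  0.15030651] [-0.69969835  0.29561448 -0.57321092]
```

View pics/wrist5.png

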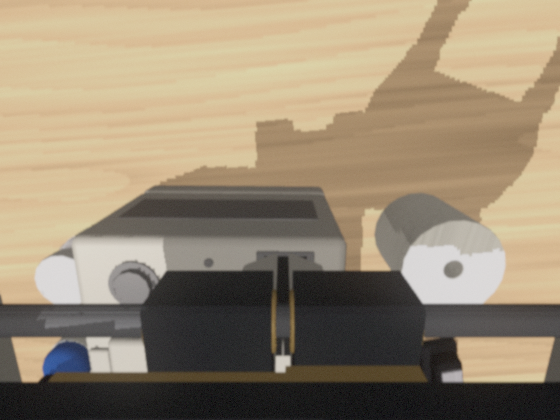

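View pics/scene5.png

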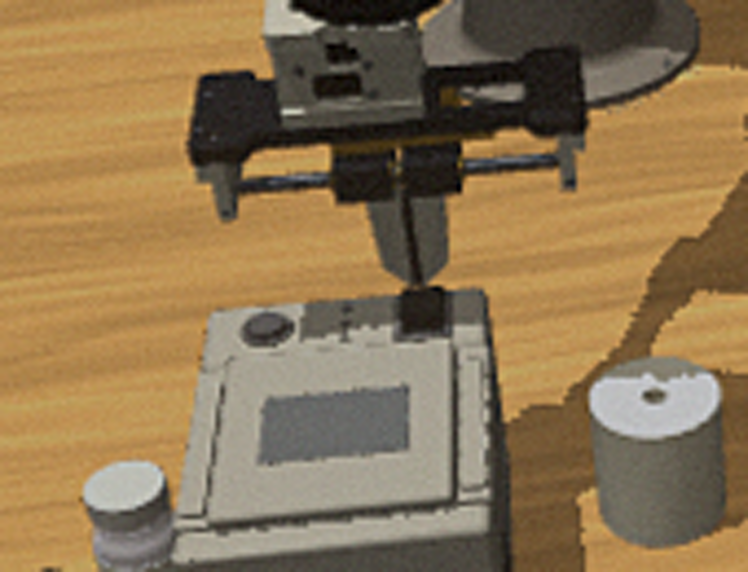

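The tip is over the front end of the rocker, in line sideways. Pressing now.

Request:
step_arm(moves=[[[-0.001, 0, 0.003, 0], [0, 0, 0.003, 0], [0, 0, 0.003, 0], [0, 0, 0.002, 0], [0, 0, 0, 0], [0, 0, 0, 0]]])

```text
time: 8.43
tool_pos: [0.5135, -0.1283, 0.1429]
tool_rot: [-3.141, 0.001, 3.062]
contact_force: [-1.0, -0.0, 3.1]
opening: 0.0006
```

Request:
step_arm(moves=[[[0, 0, 0.002, 0], [0, 0, 0, 0], [0, 0, 0, 0]]])

```text
time: 8.68
tool_pos: [0.513, -0.1281, 0.1402]
tool_rot: [3.141, -0.0, 3.062]
contact_force: [-0.2, 0.3, 1.1]
opening: 0.0005
```

Request:
step_arm(moves=[[[0, 0, 0.002, 0], [0, 0, 0, 0], [0, 0, 0, 0], [0, 0, 0, 0]]])

```text
time: 9.02
tool_pos: [0.5131, -0.1281, 0.138]
tool_rot: [3.141, -0.0, 3.062]
contact_force: [-0.3, -0.5, 0.3]
opening: 0.0007
```

Request:
step_arm(moves=[[[0, 0, 0.0015, 0], [0, 0, 0, 0], [0, 0, 0, 0], [0, 0, 0, 0]]])

```text
time: 9.35
tool_pos: [0.5133, -0.1282, 0.1372]
tool_rot: [-3.141, 0.001, 3.062]
contact_force: [-1.0, 0.7, 5.8]
opening: 0.0002
```

Request:
step_arm(moves=[[[0, 0, 0.001, 0], [0, 0, 0, 0], [0, 0, 0, 0], [0, 0, -0.01, 0], [0, 0, -0.03, 0], [-0.01, 0, -0.03, 0], [-0.01, -0.04, -0.03, 0], [0, -0.04, 0, 0]]])

```text
time: 10.02
tool_pos: [0.5289, -0.2019, 0.2362]
tool_rot: [-3.138, 0.01, 3.067]
contact_force: [0.1, 0.0, 0.5]
opening: 0.0008
```

Request:
step_arm(moves=[[[0, 0, 0, 0], [0, 0, 0, 0]]])

```text
time: 10.18
tool_pos: [0.5251, -0.2037, 0.2301]
tool_rot: [3.141, -0.0, 3.059]
contact_force: [0.0, 0.1, -0.2]
opening: 0.0002
```

Run:
```python
from cell import robot
import cv2
s=robot.observe();print(s["tool_pos"],s["contact_force"])
for n in("scene","top","wrist"):
    a=robot.read_camera(n)["frame"][:,:,::-1]
    if n=="top":a=cv2.resize(a[155:280,355:490],None,fx=4.4,fy=4.4,interpolation=2)
    if n=="scene":a=cv2.resize(a[175:305,75:245],None,fx=4.4,fy=4.4,interpolation=2)
    cv2.imwrite(f"pics/{n}6.png",a)
```

```text
[ 0.52505855 -0.20368385  0.23008286] [ 0.02239533  0.09327728 -0.15192477]
```

View pics/wrist6.png

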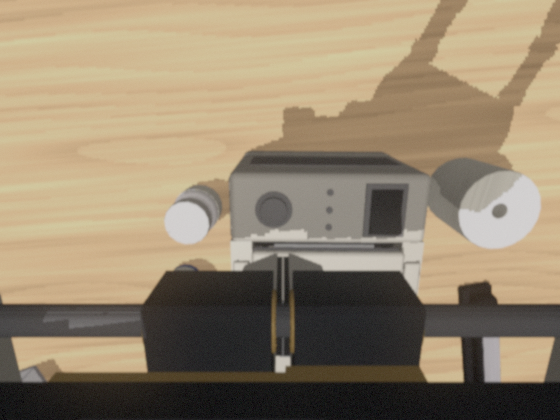

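View pics/scene6.png

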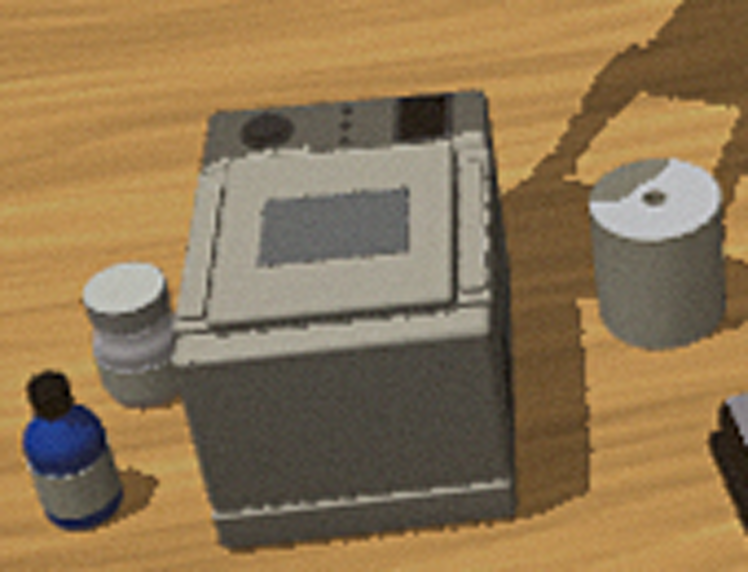

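View pics/top6.png

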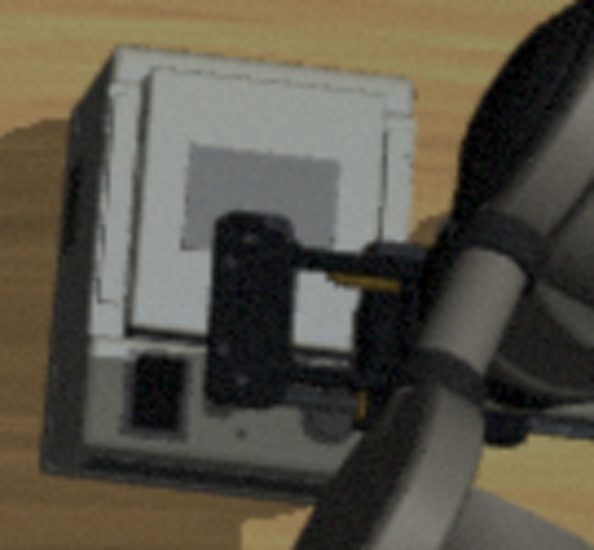

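The rocker's front end is now down: in the scene zoom its top dropped from row 88 to row 97, flush with the deck line. The cover is still shut and the printer has not moved. Next is the feed button, by a shift of about (+0.006, -0.0045) and then down.

Request:
step_arm(moves=[[[0.006, -0.0045, 0.02, 0], [0, 0, 0.03, 0], [0, 0, 0.025, 0], [0, 0, 0.008, 0], [0, 0, 0, 0], [0, 0, 0, 0]]])

```text
time: 10.83
tool_pos: [0.5195, -0.2055, 0.1478]
tool_rot: [3.141, 0.0, 3.063]
contact_force: [0.2, -0.5, 1.6]
opening: 0.0003
```

Run:
```python
from cell import robot
import cv2
s=robot.observe();print(s["tool_pos"],s["contact_force"])
a=robot.read_camera("scene")["frame"][:,:,::-1]
a=cv2.resize(a[150:260,75:245],None,fx=4.4,fy=4.4,interpolation=2)
cv2.imwrite(f"pics/scene7.png",a)
```

```text
[ 0.51950813 -0.20549073  0.14777316] [ 0.18386744 -0.45653227  1.57089927]
```

View pics/scene7.png

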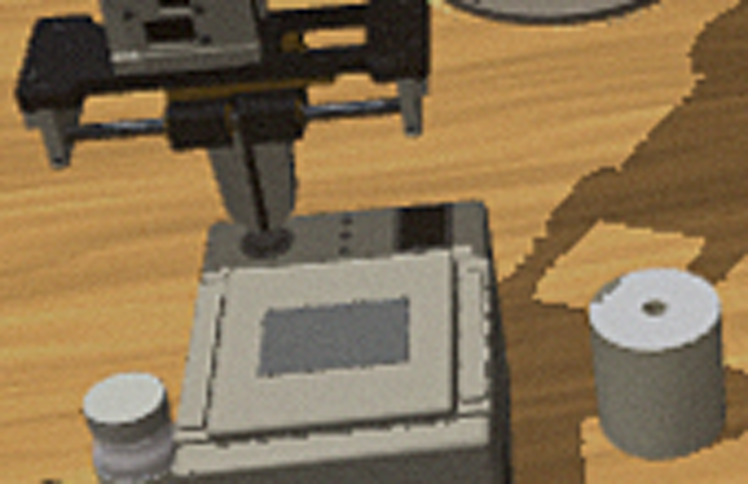

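The tip is just above the button and centred within about 2 mm. Pressing.

Request:
step_arm(moves=[[[0, -0.002, 0.003, 0], [0, 0, 0.003, 0], [0, 0, 0.003, 0], [0, 0, 0.002, 0], [0, 0, 0, 0], [0, 0, 0, 0]]])

```text
time: 11.38
tool_pos: [0.5194, -0.2084, 0.1367]
tool_rot: [-3.141, 0.001, 3.062]
contact_force: [1.0, -1.9, 2.7]
opening: 0.0004
```

Request:
step_arm(moves=[[[0, 0, 0.0015, 0], [0, 0, 0.001, 0], [0, 0, 0, 0], [0, 0, 0, 0]]])

```text
time: 11.72
tool_pos: [0.5195, -0.2084, 0.136]
tool_rot: [-3.14, 0.003, 3.062]
contact_force: [-2.9, 0.4, 15.1]
opening: 0.0004
```

The button bottomed out at z = 136.0 mm with 15 N. I'll release it and retreat.

Request:
step_arm(moves=[[[0, 0, 0, 0], [0, 0, -0.01, 0], [0, 0, -0.03, 0], [0, 0, -0.04, 0], [0, 0, -0.04, 0], [0.03, 0.02, 0, 0], [0.03, 0.025, 0, 0], [0.03, 0.025, 0, 0]]])

```text
time: 12.38
tool_pos: [0.4335, -0.1303, 0.2538]
tool_rot: [3.141, -0.0, 3.061]
contact_force: [-0.3, 0.3, 0.7]
opening: 0.0004
```

Request:
step_arm(moves=[[[0.02, 0.035, 0, 0], [0.01, 0.035, 0, 0], [0, 0.035, 0, 0], [0, 0.035, 0, 0], [0, 0.035, 0, 0], [0, 0.035, 0, 0], [0, 0, 0, 0], [0, 0, 0, 0]]])

```text
time: 13.05
tool_pos: [0.4209, 0.0822, 0.2535]
tool_rot: [-3.141, -0.001, 3.066]
contact_force: [0.4, 0.1, -0.1]
opening: 0.0004
```

Run:
```python
from cell import robot
import cv2
s=robot.observe();print(s["tool_pos"],s["contact_force"])
for n in("scene","top"):
    a=robot.read_camera(n)["frame"][:,:,::-1]
    if n=="top":a=cv2.resize(a[155:280,355:490],None,fx=4.4,fy=4.4,interpolation=2)
    if n=="scene":a=cv2.resize(a[175:305,75:245],None,fx=4.4,fy=4.4,interpolation=2)
    cv2.imwrite(f"pics/{n}8.png",a)
```

```text
[0.42094895 0.08215956 0.25345418] [ 0.36662252  0.11864781 -0.1053711 ]
```

View pics/scene8.png

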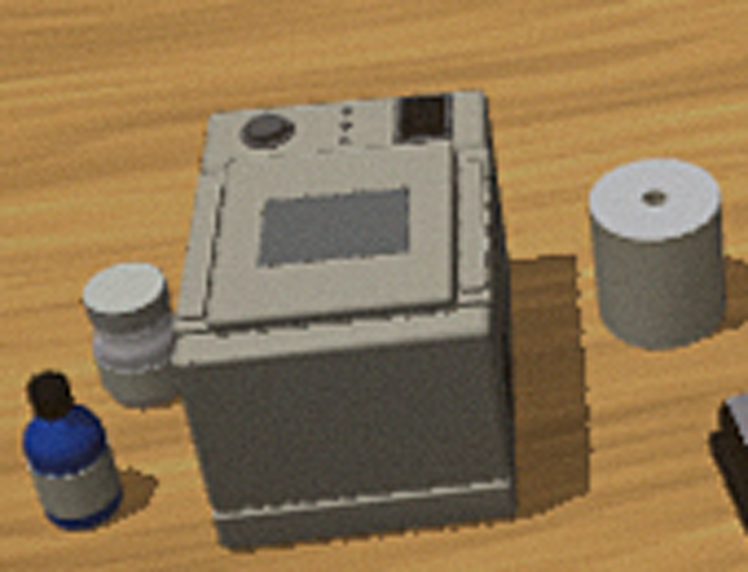

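View pics/top8.png

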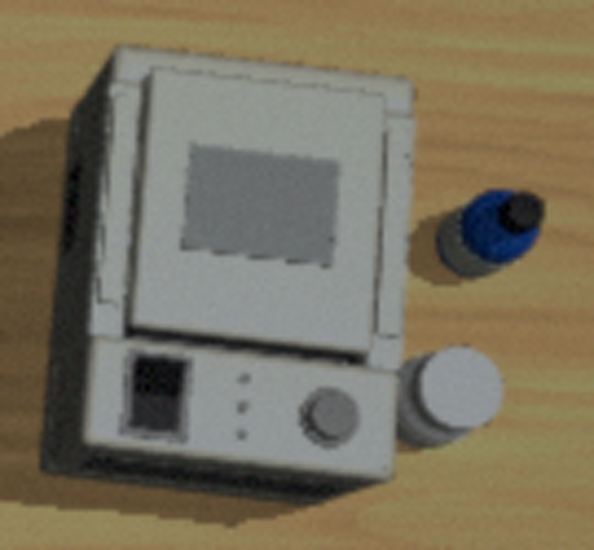

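The last pictures show the cover flush and the rocker's shading flipped, with the front half now the level, lit one (top zoom (157,410)). The feed button stands up again at (330,416). The printer's corners and the things around it match the first picture.

```bash
python3 -c "
from cell import robot
print(robot.hand_in())"
```

```text
the job is handed in; nothing more can be done
None
```

I shut the cover, switched the printer on, then pressed and released the feed button, in that order, and handed the job in at about 13 s.

- **Cover:** I pushed it down along its arc until it stopped at z ≈ 141.5 mm with about 21 N. The shut height is 142 mm; resting unlatched on the bar would have read about 152 mm. It stayed level after I lifted the arm.
- **Rocker:** I pressed the front end down to z ≈ 137 mm, which is its level "on" height. The pictures show the front half level and the light and dark halves swapped from the start.
- **Feed button:** It bottomed out at z = 136.0 mm with 15 N, as expected for full 4 mm travel. The last pictures show it standing up again.
- **Surroundings:** In the last pictures the printer, jar, bottle and paper roll match the first ones; the stapler is only partly in view there, and looks unmoved. The arm was clear and touching nothing.

No check failed. Two small points:
- The camera positions disagreed with each other by 2 to 4 mm.
- I did not see the force peak of the latch snapping, because forces are only reported at the end of each call. That the cover latched rests on its height, the force at the stop, and its staying down.

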